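# Pack up the gap under a hold-down pad and keep it clamped

### The arm

A 6-joint arm with a two-finger parallel gripper is mounted at the origin on a cart in front of the work surface, level with it; the furniture and walls round the work are solid. World frame = base frame: x ahead of the robot, y to its left, z up, the work surface at z = 0. Lengths are in m, angles in rad, forces in N, time in s.
With the tool pointing down it reaches from about 0.325 to 0.9 m from the base axis. Payload 3.5 kg.
Tool frame: the origin (TCP) lies midway between the tips of the shut fingers; the grasp point (between the pads) lies 19 mm behind it; z points along the fingers, y is the line along which they close (so a half turn about z gives the same grasp; the last joint's range is limited). The gripper opens to 85 mm and grips with 20 to 120 N. Pads are 22 mm wide; open, the fingers measure 114 mm over their backs; the gripper's body (76 mm by 85 mm) begins 54 mm behind the grasp point. The pads swing forward as they close: fully open they stand 13 mm farther back than shut.
Start: joints at [-1.354, 0.276, -0.026, 1.268, 0, 1.467], TCP at [0.196, -0.593, 0.231] pointing down, gripper open.
Joint ranges: [-3.12, 3.12], [-0.85, 1.88], [-1.08, 1.24], [-1.95, 2.15], [-1.57, 1.53], [-3.14, 3.14]. Speed limits (rad/s): [2.57, 2.57, 3.14, 3.14, 3.14, 3.14].

### API

Orientations are given as a 3x3 rotation matrix whose columns are the frame's x, y, z axes.
In Python, from rig import r gives the robot as it stands.
- The arm moves only by the shell command python3 steer.py 'ROWS' [OPENING] [FORCE]. ROWS is 1 to 8 rows, parted by semicolons, with the numbers parted by spaces; each row has 6 numbers: dx, dy, dz in shares of the most that a row can go, 1 being 50 mm, then a rotation vector rx, ry, rz in units of 0.2 rad; each row shifts and turns the commanded pose from where the row before left it, along the tool's axes as they then stand; what a row does not reach is not made up. A row lasts 1/10 s, in which the tool goes at most 0.05 m and 0.15 rad, less where a joint would pass 70% of its speed; a pose out of reach is approached as far as the arm can. OPENING is the finger opening in m, set as the command begins (- or left out keeps the last). The fingers move at their own pace and stop on an object; FORCE is the grip in N (left out, the last holds). Time passes only in rows, so rows that do not move let the fingers close. It prints the time, the measured TCP pose, the force, the opening and the grip force at its end. Input that does not fit is refused with a message, and nothing moves.
- r.sense(): the state, without advancing time (a new reading comes with each control period).
- r.grab_frame(name): name is "scene" or "top" or "wrist"; returns a dict with "pixels" (384x512x3 uint8, red, green, blue), "z_map" (384x512 float32, m along the optical axis (not along the pixel's ray), 0 where there is no reading), "intrinsics" (3x3 intrinsics, pixels), "rvec" (rotation vector, rad) and "tvec" (3), from world to camera coordinates, as OpenCV has them; the wrist camera has in their place "hand_eye" (4x4, takes a point from camera to tool coordinates, whose origin is the TCP and whose axes are the flange's). Camera axes: x right, y down, z forward; pixel columns grow to the right and rows downward; lengths in m; the calibration is good to about 2 mm. A picture is of the moment at which its call begins: read the wrist's pose just before it.
- r.sign_off(): hands the job in; it is judged then, once.
The state is a dict: "t": time; "joint_pos": joint angles; "dq": joint speeds; "effort": joint torques, N m; "eef_pos": TCP position; "orientation": TCP orientation; "contact_force": force on the tool from outside, world axes, zero at the start; "ft_torque": the same for the moment, N m; "grip_width": finger opening in m; "grip_force": force on a finger pad.
Only numpy, scipy, OpenCV 4.12 (cv2) and the standard library are available. Lean on these libraries where they do the work, as an engineer would, in place of code of your own. Each camera call takes 0.05 s, during which the arm holds its last target. There are 200 camera calls.

### The job

The hold-down stand's spring pad is clamped too high to reach its bed. Slide loose mould partition plates flat, one on top of another, into the channel under the pad, each fully home against the back stop and let go, until the gap is filled far enough that the pad bears on the stack when its knob is pushed down. Then push the knob down until you feel the pad clamp the stack firmly and finish like that, still pressing, with any plate not needed left lying where it was and the cube, stopwatch and tin dish left where they are.

Things in the scene. Friction and masses are not known exactly. Their poses are not given: they have to be found in the camera images.
- stand: Fixed upright hold-down stand on the pale deck plate (deck top z = 6 mm). Steel bed 170 x 90 x 12 mm: x -65 to +105, y -45 to +45 mm; round column at the far end, its top 95 mm above the underside. Origin on the underside below the channel; x: the way plates slide in, away from the robot within 0.25 rad; y left, z up. Bed clear from x -65 to -10 mm.
- bed (a point): On the bed's upper surface (z = 18 mm) under the centre of a plate that is fully home; axes as the stand's, 1 mm ahead of its origin. A plate that is home reaches from x = -59 to +59 mm of this point, so its rear half stands out of the channel towards the robot.
- mouth (a point): On the bed at the front of the channel's flared mouth, x = -8 mm of the stand. From 16 mm past it the channel is 45 mm wide between dark cheeks 12 mm thick that rise 30 mm above the bed; it is open at the top and front.
- stop (a point): On the bed at the foot of the back stop's face, which closes the channel's far end at x = +60 mm of the stand and rises 30 mm above the bed. A plate touching it is home. The grey head on the column reaches over the channel from behind to 37 mm before this face; it is 32 mm wide (44 mm at the column).
- plunger: Spring plunger in the head. Origin: centre of its round pad's underside (28 mm across, black), 37 mm past point bed along the stand's x; z up. At rest 22 to 44 mm above the bed, it varies; cannot go up. Stroke 14 mm down against 3 to 4.4 N, springs back. It reaches only a stack whose top is under 14 mm below the resting pad: two or three plates.
- knob_top (a point): Centre of the flat top of the plunger's black knob (30 mm across), 58 mm above the pad's face; push here, straight down. The head between pad and knob is firmly clamped: its underside is 10 mm and its top 32 mm above the resting pad's face.
- plate_0: Mould partition plate, a plain flat greyish-cream bar 40 x 118 x 10 mm, about 0.28 kg; all three are alike. Origin at the centre of its underside; x along the 40 mm width, y along the 118 mm length, z up. Starts lying flat. Grip it across the 40 mm. On the dark worktop (z = 0) at the right.
- plate_1: Mould partition plate, a plain flat greyish-cream bar 40 x 118 x 10 mm, about 0.28 kg; all three are alike. Origin at the centre of its underside; x along the 40 mm width, y along the 118 mm length, z up. Starts lying flat. Grip it across the 40 mm. On the dark worktop (z = 0) at the left.
- plate_2: Mould partition plate, a plain flat greyish-cream bar 40 x 118 x 10 mm, about 0.28 kg; all three are alike. Origin at the centre of its underside; x along the 40 mm width, y along the 118 mm length, z up. Starts lying flat. Grip it across the 40 mm. On the deck plate (z = 6 mm) at the left, farther away than plate_1.
- cube: Grey mortar cube, 50 mm, loose on the dark worktop at the far right; origin at the centre of its underside. Leave alone.
- timer: Dark stopwatch, 57 x 63 x 16 mm, lying on the deck plate to the right of the stand; origin at the centre of its underside. Leave alone.
- dish: Round shallow tin dish, 94 mm across, 15 mm high, on the dark worktop at the far left; origin at the centre of its underside. Leave alone.

How it is judged:
By the outcome, as a careful person would: the job done as asked, in the order asked, and still so for the second after the job is handed in, while the arm keeps its last pose, push and grip.
It also fails if it takes over 72 s, if anything falls off the work surface, if the arm or the gripper's body presses on something with over 40 N, if the wrist force passes 120 N, or if a joint passes its speed limit or range.

## Working session

There is one attempt and no reset: what is moved stays moved. The work goes in short steps, Python scripts to look and compute and a shell command to move; the robot and the scene stay as the last step left them, time stands still between calls to the robot, and variables do not carry over. Pictures are saved under pics/ and viewed, at most 13 in all, crops included, and the job is handed in when it is done.

```bash
ls; mkdir -p pics
python3 - <<'E'
from rig import r
import cv2,numpy as np
s=r.sense();print({k:np.round(v,3).tolist() for k,v in s.items()})
for n in("scene","top"):
    f=r.grab_frame(n);cv2.imwrite(f"pics/{n}0.png",f["pixels"][:,:,::-1]);np.savez(f"{n}0.npz",**f)
    print(n,f["intrinsics"].tolist(),f["rvec"],f["tvec"])
E
```

```text
pics
rig.py
steer.py
{'t': 0.0, 'joint_pos': [-1.354, 0.277, -0.028, 1.268, -0.0, 1.467], 'dq': [0.001, 0.001, 0.001, -0.001, 0.001, -0.001], 'effort': [0.0, -44.551, 29.52, 0.016, -0.0, -0.0], 'eef_pos': [0.196, -0.593, 0.23], 'orientation': [[0.949, 0.314, -0.001], [0.314, -0.949, 0.002], [0.0, -0.002, -1.0]], 'contact_force': [-0.016, 0.906, 0.201], 'ft_torque': [-0.027, 0.038, -0.019], 'grip_force': 0.0, 'grip_width': 0.086}
scene [[384.5458644576014, 0.0, 252.00963554650713], [0.0, 384.5458644576014, 188.5624502654863], [0.0, 0.0, 1.0]] [ 0.78026212 -2.52664369  1.13907511] [0.50365888 0.26479785 1.05086056]
top [[469.63578085096265, 0.0, 259.1473429840571], [0.0, 469.63578085096265, 187.41344425648577], [0.0, 0.0, 1.0]] [ 2.14958827 -2.10800254  0.17065059] [0.01122807 0.59177056 1.70038051]
```

View pics/scene0.png

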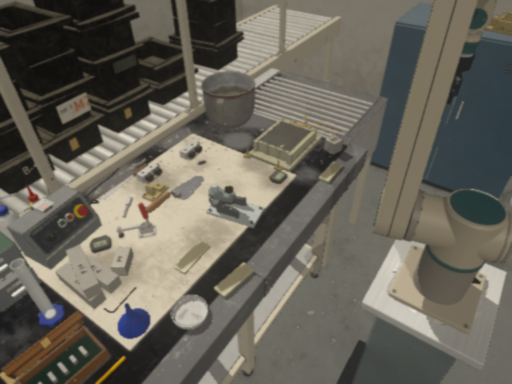

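View pics/top0.png

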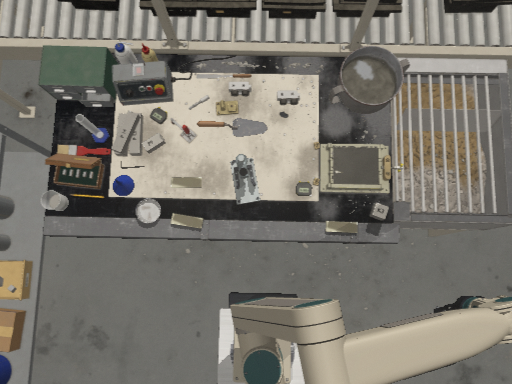

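Top view: the stand is near (245,178), plate_1 at (186,221), plate_2 at (186,182) and plate_0 at (341,227). I'll enlarge it to measure.

```bash
cat > h.py <<'E'
import numpy as np,cv2
def cam(f):
    R=cv2.Rodrigues(f["rvec"])[0];return f["intrinsics"],R,np.array(f["tvec"]).reshape(3)
def wcam(f,s):
    H=np.array(f["hand_eye"]);Rt=np.array(s["orientation"]);R=Rt@H[:3,:3];p=Rt@H[:3,3]+np.array(s["eef_pos"])
    return f["intrinsics"],R.T,-R.T@p
def ray(c,u,v,z):  # pixel to world on plane z
    K,R,t=c;d=R.T@np.linalg.inv(K)@np.array([u,v,1.]);o=-R.T@t
    return o+d*(z-o[2])/d[2]
def cloud(f,c):
    K,R,t=c;v,u=np.mgrid[:384,:512];Z=f["z_map"]
    P=np.stack([(u-K[0,2])/K[0,0]*Z,(v-K[1,2])/K[1,1]*Z,Z],-1)
    return (P-t)@R
def proj(c,p):
    K,R,t=c;q=K@(R@np.array(p)+t);return q[:2]/q[2]
E
python3 - <<'E'
from h import *
f=dict(np.load("top0.npz"));c=cam(f);P=cloud(f,c)
im=f["pixels"][:,:,::-1]
cv2.imwrite("pics/topc.png",cv2.resize(im[140:240,160:360],None,fx=4,fy=4,interpolation=cv2.INTER_CUBIC))
hsv=cv2.cvtColor(f["pixels"],cv2.COLOR_RGB2HSV)
# plates
for n,(u,v,z) in dict(p0=(341,227,.01),p1=(186,221,.01),p2=(186,182,.016)).items():
    print(n,ray(c,u,v,z).round(3),P[v,u].round(3),hsv[v,u])
    sub=P[v-12:v+13,u-24:u+25,2];print((sub[::3,::4]*1000).round().astype(int))
# stand high points
w=P[145:210,225:268];m=w[...,2]>.06;print(w[m].round(3)[::8])
E
```

```text
p0 [ 0.453 -0.287  0.01 ] [ 0.454 -0.288  0.006] [ 24  57 108]
[[  -6   -9    0   -6    2    6    1   -1   -2    1   -2    4   -1]
 [  -4   -1   -5    3   -8   -3   -4    6   -4    2   -4   -5   -5]
 [  -2   -8   -1   15    1   11   -5    3   -4   -3   -7    5    4]
 [  -2   -6   -1    2    6   17   11    0   -1    7    3    1   -2]
 [   0    4    1    9    1    9    6    4    3   13    6    2   -5]
 [   5    3   -2    3   12   11   12   13   11   10   10   -6   -6]
 [  -2    0    0   -7    3   -2   -2    5   -4    2    1   -3   -3]
 [   3   -3   -4   -4   -9   -2    1    7   -4   -5   -1  -11   -3]
 [  -3   -6   -1   -9 1776    1   -8   -3    0   -2   -1    7   -1]]
p1 [0.465 0.297 0.01 ] [0.465 0.297 0.008] [ 22  55 125]
[[  -1   -5   -2   -1    2   -4   -4   -6    1   -8    2   -4   -7]
 [  -6    7   -6   -1    0   -5    1    8    4    0    1    5    0]
 [   4   -9    6    0   10   14   11    0   -1    9    0    5   -9]
 [ -22  -13  -19   12    9    7   13    8    4   13    5   -2    7]
 [ -10   -1    6    4    7   14    8   13    8 1776   11    3   -9]
 [  -3   -1    4    2   13 
[... 654 characters left out ...]
8  4  3 10 -1 -3  3 10  7]]
[[0.297 0.004 1.776]
 [0.709 0.104 0.072]
 [0.705 0.107 0.073]
 [0.706 0.078 0.071]
 [0.696 0.088 0.093]
 [0.689 0.098 0.108]
 [0.297 0.004 1.776]
 [0.687 0.083 0.101]
 [0.689 0.11  0.076]
 [0.688 0.081 0.081]
 [0.686 0.114 0.071]
 [0.685 0.084 0.079]
 [0.684 0.115 0.064]
 [0.682 0.084 0.076]
 [0.676 0.091 0.081]
 [0.673 0.095 0.081]
 [0.67  0.099 0.074]
 [0.667 0.103 0.071]
 [0.666 0.073 0.08 ]
 [0.662 0.073 0.079]
 [0.653 0.075 0.101]
 [0.649 0.079 0.104]
 [0.646 0.082 0.103]
 [0.642 0.086 0.103]
 [0.639 0.086 0.1  ]
 [0.634 0.085 0.107]
 [0.631 0.085 0.103]
 [0.632 0.09  0.075]
 [0.629 0.094 0.075]
 [0.63  0.065 0.072]
 [0.297 0.004 1.776]
 [0.297 0.004 1.776]]
```

View pics/topc.png

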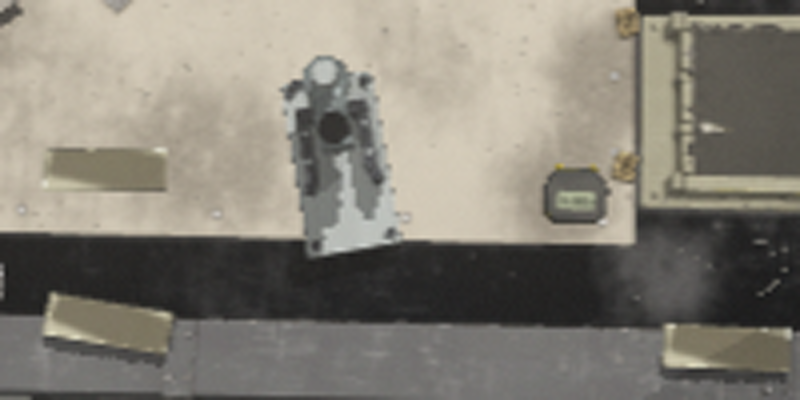

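The enlarged top view shows the stand, its front edge at about (305..400, 245) in the crop and the knob at (333,127), plus three plates lying crosswise. The knob top is about 0.104 m up, which suggests two plates. Next I move left for a closer wrist view.

The rows are not in the units I measure in: shifts go in shares of 50 mm and turns go in units of 0.2 rad. I convert before sending: -0.033 m is -0.66, 0.027 m is 0.54.

```bash
python3 steer.py '0.26 -0.32 -0.04 0 0 0;0.54 -0.66 -0.07 0 0 0;0.54 -0.66 -0.07 0 0 0;0.54 -0.66 -0.07 0 0 0;0.54 -0.66 -0.07 0 0 0;0.54 -0.66 -0.07 0 0 0;0.54 -0.66 -0.07 0 0 0;0.54 -0.66 -0.07 0 0 0' 0.085
python3 steer.py '0.54 -0.66 -0.07 0 0 0;0.54 -0.66 -0.07 0 0 0;0.54 -0.66 -0.07 0 0 0;0.54 -0.66 -0.07 0 0 0;0.54 -0.66 -0.07 0 0 0;0.54 -0.66 -0.07 0 0 0;0.54 -0.66 -0.07 0 0 0;0.54 -0.66 -0.07 0 0 0'
python3 steer.py '0.54 -0.66 -0.07 0 0 0;0.54 -0.66 -0.07 0 0 0;0.54 -0.66 -0.07 0 0 0;0.54 -0.66 -0.07 0 0 0;0 0 0 0 0 0.725;0 0 0 0 0 0.725;0 0 0 0 0 0.725;0 0 0 0 0 0.725'
python3 steer.py '0 0 0 0 0 0.725;0 0 0 0 0 0.725;0 0 0 0 0 0.725;0 0 0 0 0 0.725;0 0 0 0 0 0.725;0 0 0 0 0 0.725;0 0 0 0 0 0.725;0 0 0 0 0 0.725'
python3 steer.py '0 0 0 0 0 0.725;0 0 0 0 0 0;0 0 0 0 0 0;0 0 0 0 0 0'
python3 - <<'E'
from rig import r
from h import *
s=r.sense();f=r.grab_frame("wrist");cv2.imwrite("pics/w1.png",f["pixels"][:,:,::-1]);np.savez("w1.npz",**f,eef_pos=s["eef_pos"],orientation=s["orientation"])
print(np.round(s["eef_pos"],4),np.round(s["joint_pos"],2),f["hand_eye"])
E
```

```text
t: 0.9
eef_pos: [0.3106, -0.2934, 0.2575]
orientation: [[0.949, 0.314, -0.0], [0.314, -0.949, 0.001], [-0.0, -0.001, -1.0]]
contact_force: [-0.1, -0.1, -0.4]
grip_width: 0.085
grip_force: 0.0
t: 1.7
eef_pos: [0.4326, 0.025, 0.2857]
orientation: [[0.949, 0.315, -0.0], [0.315, -0.949, -0.0], [-0.0, 0.0, -1.0]]
contact_force: [0.2, -0.6, 0.3]
grip_width: 0.0851
grip_force: 0.0
t: 2.5
eef_pos: [0.4981, 0.0538, 0.2994]
orientation: [[0.997, -0.08, -0.013], [-0.078, -0.992, 0.099], [-0.021, -0.098, -0.995]]
contact_force: [0.1, 0.2, -0.5]
grip_width: 0.085
grip_force: 0.0
t: 3.3
eef_pos: [0.3596, -0.1979, 0.3004]
orientation: [[0.654, -0.755, 0.036], [-0.724, -0.612, 0.319], [-0.219, -0.235, -0.947]]
contact_force: [0.4, -0.5, -0.1]
grip_width: 0.0852
grip_force: 0.0
t: 3.7
eef_pos: [0.3322, -0.2176, 0.3008]
orientation: [[0.58, -0.813, 0.051], [-0.775, -0.532, 0.341], [-0.25, -0.237, -0.939]]
contact_force: [0.1, 0.7, -0.0]
grip_width: 0.0849
grip_force: 0.0
[ 0.3322 -0.2176  0.3008] [-0.93 -0.02 -0.26  1.58  0.25  3.14] [[ 1.68542334e-04 -9.56763050e-01 -2.90868420e-01  7.46132431e-02]
 [ 9.99999523e-01 -1.18711878e-04  9.69927888e-04  1.05393148e-03]
 [-9.62520701e-04 -2.90868444e-01  9.56762573e-01 -1.42135241e-01]
 [ 0.00000000e+00  0.00000000e+00  0.00000000e+00  1.00000000e+00]]
```

View pics/w1.png

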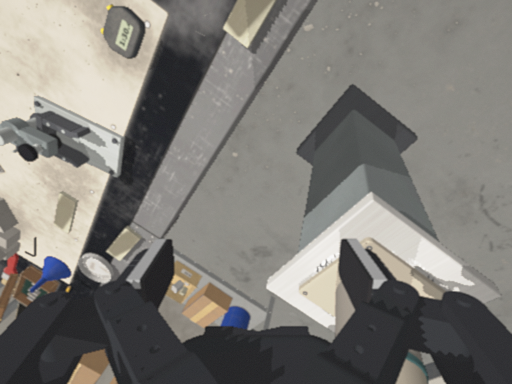

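I see the stand at lower left (60,140) and the joint-6 limit tilted the wrist, because turning that way runs out of range. I'll untwist it the other way.

```bash
cat >> h.py <<'E'
from scipy.spatial.transform import Rotation as Ro
def go(s,p,yaw):
    R=np.array(s["orientation"]);a=np.cos(yaw);b=np.sin(yaw);T=np.array([[a,b,0],[b,-a,0],[0,0,-1.]])
    d=np.array(p)-s["eef_pos"]
    print("trans now-axes",(R.T@d).round(4),"trans target-axes",(T.T@d).round(4),"rotvec",Ro.from_matrix(R.T@T).as_rotvec().round(4))
E
python3 - <<'E'
from rig import r
from h import *
s=r.sense();go(s,[.47,.2,.3],-.5);go(s,[.47,.2,.3],1.57)
E
```

```text
trans now-axes [-0.2431 -0.334   0.1501] trans target-axes [-0.0793 -0.4323  0.0009] rotvec [-0.2965  0.1949 -0.454 ]
trans now-axes [-0.2431 -0.334   0.1501] trans target-axes [0.4175 0.1373 0.0009] rotvec [-0.4181 -0.2037 -2.4955]
```

Scaled: -0.148 rad is -0.74.

```bash
python3 steer.py '0 0 0 -0.37 0.245 -0.5675;0 0 0 -0.37 0.245 -0.5675;0 0 0 -0.37 0.245 -0.5675;0 0 0 -0.37 0.245 -0.5675;0 0 0 0 0 -0.74;0 0 0 0 0 -0.74;0 0 0 0 0 -0.74;0 0 0 0 0 -0.74'
python3 steer.py '0 0 0 0 0 -0.74;0 0 0 0 0 -0.74;0 0 0 0 0 -0.74;0 0 0 0 0 -0.74;0 0 0 0 0 -0.74;0 0 0 0 0 -0.74;0 0 0 0 0 -0.74;0 0 0 0 0 -0.74'
python3 steer.py '0 0 0 0 0 -0.74;0 0 0 0 0 -0.74;0 0 0 0 0 0'
python3 - <<'E'
from rig import r
from h import *
s=r.sense();go(s,[.47,.2,.3],1.57)
E
```

```text
t: 4.55
eef_pos: [0.3326, -0.2167, 0.3011]
orientation: [[0.995, 0.1, 0.001], [0.1, -0.995, -0.001], [0.001, 0.001, -1.0]]
contact_force: [-0.3, -0.1, -0.4]
grip_width: 0.0854
grip_force: 0.0
t: 5.35
eef_pos: [0.3326, -0.2168, 0.301]
orientation: [[0.283, 0.959, 0.001], [0.959, -0.283, -0.0], [-0.0, 0.001, -1.0]]
contact_force: [-0.0, 0.1, -0.2]
grip_width: 0.0847
grip_force: 0.0
t: 5.65
eef_pos: [0.3325, -0.217, 0.301]
orientation: [[-0.002, 1.0, 0.001], [1.0, 0.002, -0.0], [-0.0, 0.001, -1.0]]
contact_force: [0.2, -0.3, -0.2]
grip_width: 0.0851
grip_force: 0.0
trans now-axes [0.4167 0.1383 0.001 ] trans target-axes [0.4171 0.1371 0.001 ] rotvec [0.0011 0.0004 0.0027]
```

Scaled: 0.041 m is 0.82, 0.02 m is 0.4.

```bash
python3 steer.py '0.4 0.18 0 0 0 0;0.82 0.38 0 0 0 0;0.82 0.38 0 0 0 0;0.82 0.38 0 0 0 0;0.82 0.38 0 0 0 0;0.82 0.38 0 0 0 0;0.82 0.38 0 0 0 0;0.82 0.38 0 0 0 0'
python3 steer.py '0.82 0.26 0 0 0 0;0.38 0 0 0 0 0;0 0 0 0 0 0;0 0 0 0 0 0'
python3 - <<'E'
from rig import r
from h import *
s=r.sense();f=r.grab_frame("wrist");cv2.imwrite("pics/w2.png",cv2.resize(f["pixels"][:,:,::-1],(800,600)));np.savez("w2.npz",**f,eef_pos=s["eef_pos"],orientation=s["orientation"])
print(f["intrinsics"])
E
```

```text
t: 6.45
eef_pos: [0.4745, 0.0918, 0.3011]
orientation: [[0.002, 1.0, 0.001], [1.0, -0.002, -0.0], [-0.0, 0.001, -1.0]]
contact_force: [1.4, -0.6, -1.2]
grip_width: 0.0854
grip_force: 0.0
t: 6.85
eef_pos: [0.4868, 0.1495, 0.3008]
orientation: [[0.0, 1.0, 0.0], [1.0, -0.0, -0.001], [-0.001, 0.0, -1.0]]
contact_force: [-0.4, -1.4, 0.3]
grip_width: 0.0848
grip_force: 0.0
[[283.16757898   0.         256.1329207 ]
 [  0.         283.16757898 189.39712185]
 [  0.           0.           1.        ]]
```

View pics/w2.png

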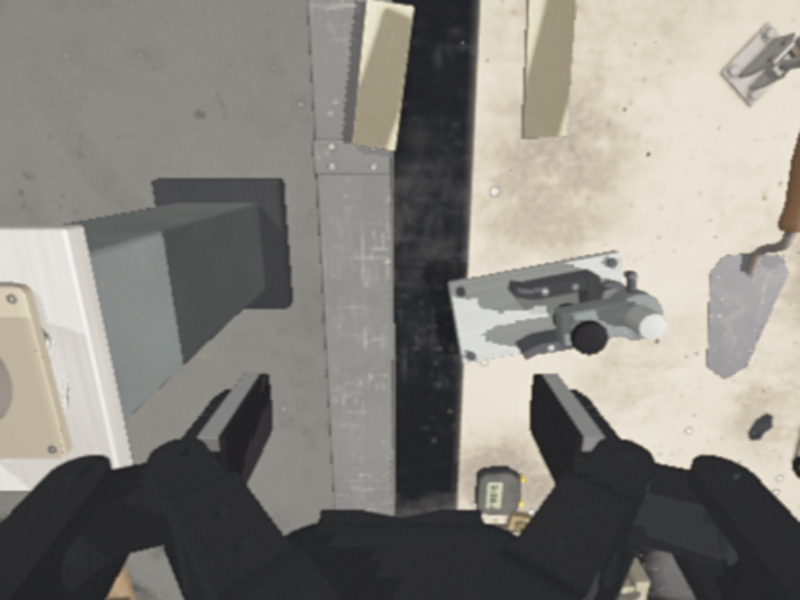

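View w2: stand bed corners at (448,282), (463,362) and (617,252), knob at (589,337). Plate_1 spans (366,0) to (395,150) and plate_2 (527,0) to (568,137). Now I compute the positions.

Run:
```python
from h import *
f=dict(np.load("w2.npz"));c=wcam(f,f);P=cloud(f,c);k=1/1.5625
q=lambda u,v,z:ray(c,(u+.5)*k-.5,(v+.5)*k-.5,z)
a,b,d=q(448,282,.018),q(463,362,.018),q(617,252,.018)
print("stand",a,b,d,"w",np.linalg.norm(a-b),"L",np.linalg.norm(a-d),"yaw",np.arctan2(*(d-a)[1::-1]),np.arctan2(*(a-b)[1::-1])-np.pi/2)
for z in(.1,.105,.11):print("knob",z,q(589,337,z))
w=P[205:228,365:390];m=(w[...,2]>.09)&(w[...,2]<.13);print("knob depth",w[m].mean(0),np.median(w[m],0),w[m].std(0),m.sum())
print("p1",q(366,0,.01),q(413,7,.01),q(395,150,.01),q(353,143,.01))
print("p2",q(525,137,.016),q(568,137,.016),q(529,0,.016),q(577,0,.016))
def med(u,v,n=4):
    u=int(u*k);v=int(v*k);return np.median(P[v-n:v+n,u-n:u+n,2])
print("z p1",med(385,60),"rail",med(335,60),"work",med(430,130),"p2",med(550,60),"deck",med(500,230),"bed",med(475,290), "bed2",med(490,335))
```

```text
stand [0.53334277 0.10762195 0.018     ] [0.55185546 0.02041823 0.018     ] [0.69702269 0.13784791 0.018     ] w 0.08914711151474718 L 0.1664473708723783 yaw 0.18260791245068186 0.20918680765359987
knob 0.1 [0.64326271 0.08244685 0.1       ]
knob 0.105 [0.6409683  0.08450471 0.105     ]
knob 0.11 [0.63867389 0.08656258 0.11      ]
knob depth [0.64229479 0.08326065 0.10265767] [0.6422478  0.08327254 0.10325427] [0.00770926 0.00760712 0.00202371] 438
p1 [0.4569189  0.35326687 0.01      ] [0.49682642 0.34808679 0.01      ] [0.48104566 0.23242953 0.01      ] [0.44224479 0.23858452 0.01      ]
p2 [0.59922695 0.24348848 0.016     ] [0.6382828  0.24347896 0.016     ] [0.59366908 0.35143909 0.016     ] [0.63382302 0.35143114 0.016     ]
z p1 0.008993813573843677 rail -0.0015594097148837317 work -0.0011289865923520717 p2 0.014816942189173 deck 0.005118304743891985 bed 0.017758540042809027 bed2 0.01767942111889083
```

Run:
```python
from rig import r
from h import *
go(r.sense(),[.4749,.3286,.025],1.43)
```

```text
trans now-axes [ 0.1801 -0.0123  0.2757] trans target-axes [ 0.1764 -0.037   0.2759] rotvec [0.0006 0.0009 0.1393]
```

```bash
python3 steer.py '0 0 0 0.003 0.0045 0.6965;0.58 -0.12 0.4 0 0 0;0.59 -0.124 0.7 0 0 0;0.59 -0.124 0.7 0 0 0;0.59 -0.124 0.7 0 0 0;0.59 -0.124 0.7 0 0 0;0.59 -0.124 0.7 0 0 0;0 0 0.6 0 0 0' 0.056
python3 steer.py '0 0 0.6 0 0 0;0 0 0.3 0 0 0;0 0 0.12 0 0 0;0 0 0 0 0 0;0 0 0 0 0 0'
python3 - <<'E'
from rig import r
from h import *
s=r.sense();go(s,[.4749,.3286,.0],1.43)
f=r.grab_frame("wrist");cv2.imwrite("pics/w3.png",f["pixels"][:,:,::-1]);np.savez("w3.npz",**f,eef_pos=s["eef_pos"],orientation=s["orientation"])
E
```

```text
t: 7.7
eef_pos: [0.4755, 0.3304, 0.0747]
orientation: [[0.139, 0.99, 0.001], [0.99, -0.139, 0.002], [0.002, 0.001, -1.0]]
contact_force: [0.1, -0.3, 0.0]
grip_width: 0.0557
grip_force: 0.0
t: 8.2
eef_pos: [0.4765, 0.3287, 0.0262]
orientation: [[0.141, 0.99, 0.002], [0.99, -0.141, 0.001], [0.002, 0.002, -1.0]]
contact_force: [-0.2, 0.1, 0.4]
grip_width: 0.0563
grip_force: 0.0
trans now-axes [-0.0003 -0.0016  0.0262] trans target-axes [-0.0003 -0.0016  0.0262] rotvec [ 0.0018 -0.0017 -0.0009]
```

View pics/w3.png

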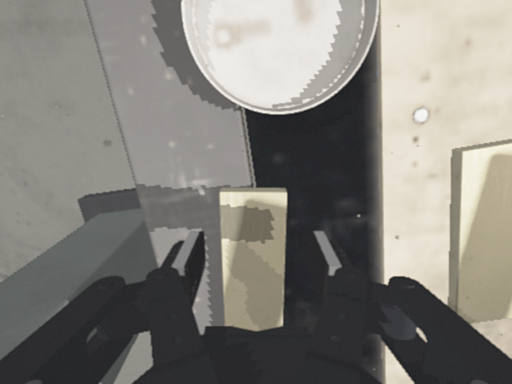

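w3: the plate spans cols 221–287, between the fingertips at about 205 and 315, and is well aligned. Now a guarded descent.

Scaled: 0.01 m is 0.2, 0.005 m is 0.1.

```bash
python3 steer.py '0 -0.032 0.2 0 0 0;0 0 0.2 0 0 0;0 0 0.1 0 0 0;0 0 0 0 0 0'
python3 steer.py '0 0 0.04 0 0 0;0 0 0 0 0 0'
python3 steer.py '0 0 0.04 0 0 0;0 0 0 0 0 0'
```

```text
t: 8.65
eef_pos: [0.4725, 0.3284, -0.0014]
orientation: [[0.14, 0.99, -0.002], [0.99, -0.14, -0.001], [-0.001, -0.002, -1.0]]
contact_force: [0.1, 0.4, 0.0]
grip_width: 0.0562
grip_force: 0.0
t: 8.85
eef_pos: [0.4737, 0.329, -0.0022]
orientation: [[0.14, 0.99, 0.0], [0.99, -0.14, 0.0], [0.0, 0.0, -1.0]]
contact_force: [-0.3, 0.0, 0.0]
grip_width: 0.0555
grip_force: 0.0
t: 9.05
eef_pos: [0.4738, 0.329, -0.004]
orientation: [[0.14, 0.99, 0.0], [0.99, -0.14, 0.001], [0.001, 0.0, -1.0]]
contact_force: [0.5, -0.2, 0.2]
grip_width: 0.0559
grip_force: 0.0
```

```bash
python3 steer.py '0 0 -0.05 0 0 0;0 0 0 0 0 0' 
python3 steer.py '0 0 0 0 0 0;0 0 0 0 0 0;0 0 0 0 0 0;0 0 0 0 0 0;0 0 0 0 0 0' 0.03 60
python3 steer.py '0 0 -0.2 0 0 0;0 0 -0.6 0 0 0;0 0 -0.6 0 0 0;0 0 -0.6 0 0 0;0 0 0 0 0 0;0 0 0 0 0 0'
python3 - <<'E'
from rig import r
from h import *
s=r.sense()
e=np.array([.981,.194,0]);g=np.array([.6064,.0767,0])-(.035+.085)*e
print(g);go(s,g+[0,0,.1],np.pi+.195)
f=r.grab_frame("wrist");cv2.imwrite("pics/w4.png",f["pixels"][:,:,::-1])
E
```

```text
t: 9.25
eef_pos: [0.4742, 0.3292, -0.001]
orientation: [[0.14, 0.99, 0.001], [0.99, -0.14, 0.001], [0.001, 0.001, -1.0]]
contact_force: [0.1, -1.5, 0.5]
grip_width: 0.0558
grip_force: 0.0
t: 9.75
eef_pos: [0.4742, 0.3292, -0.0008]
orientation: [[0.14, 0.99, 0.001], [0.99, -0.14, 0.001], [0.001, 0.001, -1.0]]
contact_force: [-0.7, -0.2, 5.5]
grip_width: 0.0384
grip_force: 60.8
t: 10.35
eef_pos: [0.4738, 0.329, 0.0987]
orientation: [[0.14, 0.99, 0.001], [0.99, -0.14, 0.001], [0.001, 0.001, -1.0]]
contact_force: [1.0, -0.2, -3.3]
grip_width: 0.0383
grip_force: 61.2
[0.48868 0.05342 0.     ]
trans now-axes [-0.2708  0.0533 -0.0016] trans target-axes [ 0.0388 -0.2733 -0.0013] rotvec [ 1.6000e-03 -1.0000e-04 -1.9062e+00]
```

View pics/w4.png

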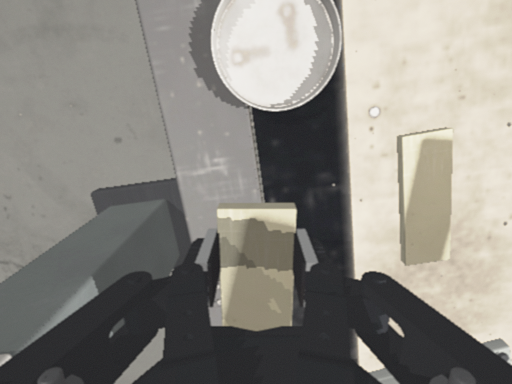

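w4: the plate is gripped squarely and lifted, with its end edge at row 204. Now I swing it in front of the stand.

```bash
python3 steer.py '0 0 0 0 0 -0.433;0 0 0 0 0 -0.7;0 0 0 0 0 -0.7;0 0 0 0 0 -0.7;0 0 0 0 0 -0.7;0 0 0 0 0 -0.7;0 0 0 0 0 -0.7;0 0 0 0 0 -0.7' 
python3 steer.py '0 0 0 0 0 -0.7;0 0 0 0 0 -0.7;0 0 0 0 0 -0.7;0 0 0 0 0 -0.7;0 0 0 0 0 -0.7;0 0 0 0 0 -0.7;0 0 0 0 0 0;0.08 -0.46 0 0 0 0' 
python3 steer.py '0.12 -0.8 0 0 0 0;0.12 -0.8 0 0 0 0;0.12 -0.8 0 0 0 0;0.12 -0.8 0 0 0 0;0.12 -0.8 0 0 0 0;0.1 -1 0 0 0 0;0 0 0 0 0 0;0 0 0 0 0 0'
cat > st.py <<'E'
from rig import r
from h import *
import sys
s=r.sense();yaw=.195;bed=np.array([.6064,.0767,.018]);R=Ro.from_euler('z',yaw)
print("TCP in bed frame mm",(R.inv().apply(np.array(s["eef_pos"])-bed)*1000).round(1),"force",R.inv().apply(s["contact_force"]).round(1))
a=[float(x)/1000 for x in sys.argv[1:4]]
go(s,bed+R.apply(a),np.pi+yaw)
E
python3 st.py -120 0 20
```

```text
t: 11.2
eef_pos: [0.4716, 0.3278, 0.0957]
orientation: [[-0.803, 0.596, -0.005], [0.596, 0.803, -0.002], [0.003, -0.004, -1.0]]
contact_force: [-1.1, -0.4, -3.4]
grip_width: 0.0379
grip_force: 61.2
t: 12.0
eef_pos: [0.4735, 0.3067, 0.0968]
orientation: [[-0.981, -0.194, -0.002], [-0.194, 0.981, 0.001], [0.002, 0.001, -1.0]]
contact_force: [-0.3, 0.1, -2.2]
grip_width: 0.0379
grip_force: 61.3
t: 12.8
eef_pos: [0.4874, 0.0527, 0.0973]
orientation: [[-0.982, -0.189, -0.002], [-0.189, 0.982, 0.001], [0.002, 0.001, -1.0]]
contact_force: [-0.2, 0.3, -2.5]
grip_width: 0.038
grip_force: 61.6
TCP in bed frame mm [-121.4   -0.5   79.3] force [-0.1  0.4 -2.5]
trans now-axes [-0.0015  0.0004  0.0593] trans target-axes [-0.0014  0.0005  0.0593] rotvec [ 0.0014 -0.0021 -0.0051]
```

Scaled: 0.03 m is 0.6, 0.02 m is 0.4, -0.005 rad is -0.025.

```bash
python3 steer.py '0 0.01 0.4 0 0 -0.025;0 0 0.6 0 0 0;0 0 0.3 0 0 0;0 0 0.16 0 0 0;0 0 0.06 0 0 0;0 0 0 0 0 0' 
python3 st.py -100 0 2.5
python3 - <<'E'
from rig import r
from h import *
f=r.grab_frame("scene");c=cam(f);u,v=proj(c,[.58,.08,.03]).astype(int);print(u,v)
cv2.imwrite("pics/s1.png",cv2.resize(f["pixels"][v-45:v+45,u-60:u+60,::-1],None,fx=6,fy=6,interpolation=cv2.INTER_CUBIC))
E
```

```text
t: 13.4
eef_pos: [0.4883, 0.0551, 0.0223]
orientation: [[-0.98, -0.2, -0.0], [-0.2, 0.98, 0.001], [-0.0, 0.001, -1.0]]
contact_force: [0.3, 0.2, -2.7]
grip_width: 0.0385
grip_force: 61.5
TCP in bed frame mm [-120.     1.7    4.3] force [ 0.3  0.2 -2.7]
trans now-axes [-0.02   -0.0018  0.0018] trans target-axes [-0.02   -0.0017  0.0018] rotvec [0.0006 0.     0.0061]
246 211
```

View pics/s1.png

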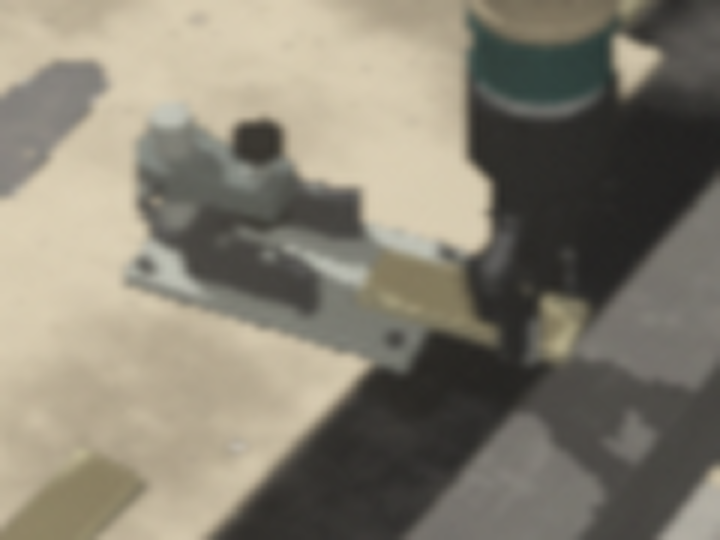

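s1: the plate is level over the bed and pointing at the mouth, with its front at about (370,290). Now I advance with force checks.

```bash
python3 steer.py '-0.16 -0.02 0.02 0 0 0.015;-0.2 0 0 0 0 0;0 0 0 0 0 0';python3 st.py -80 0 2.5
python3 steer.py '-0.2 0 0 0 0 0;-0.2 0 0 0 0 0;0 0 0 0 0 0';python3 st.py -80 0 2.5
```

```text
t: 13.75
eef_pos: [0.5099, 0.057, 0.0226]
orientation: [[-0.981, -0.196, 0.005], [-0.196, 0.981, 0.001], [-0.005, -0.0, -1.0]]
contact_force: [-0.3, 0.1, -2.2]
grip_width: 0.038
grip_force: 61.6
TCP in bed frame mm [-98.5  -0.6   4.6] force [-0.2  0.2 -2.2]
trans now-axes [-0.0185  0.0006  0.0022] trans target-axes [-0.0185  0.0006  0.0021] rotvec [-0.0004  0.0053  0.0023]
t: 14.05
eef_pos: [0.5287, 0.061, 0.0219]
orientation: [[-0.981, -0.196, 0.003], [-0.196, 0.981, 0.001], [-0.004, -0.0, -1.0]]
contact_force: [0.1, -0.2, -3.1]
grip_width: 0.0382
grip_force: 61.6
TCP in bed frame mm [-79.3  -0.3   3.9] force [ 0.1 -0.2 -3.1]
trans now-axes [0.0007 0.0003 0.0014] trans target-axes [0.0007 0.0003 0.0014] rotvec [-0.0001  0.0035  0.0025]
```

```bash
python3 steer.py '-0.2 0 0.02 0 0.015 0;-0.2 0 0 0 0 0;-0.2 0 0 0 0 0;0 0 0 0 0 0';python3 st.py -35 0 1
python3 steer.py '-0.08 0 0.02 0 0 0;-0.08 0 0.02 0 0 0;0 0 0 0 0 0';python3 st.py -35 0 1
```

```text
t: 14.45
eef_pos: [0.5579, 0.067, 0.0208]
orientation: [[-0.981, -0.196, 0.0], [-0.196, 0.981, -0.0], [-0.0, -0.0, -1.0]]
contact_force: [1.2, 0.2, -2.6]
grip_width: 0.0381
grip_force: 61.6
TCP in bed frame mm [-49.4  -0.2   2.8] force [ 1.2 -0.  -2.6]
trans now-axes [-0.0144  0.0001  0.0018] trans target-axes [-0.0144  0.0002  0.0018] rotvec [-0.0001  0.0002  0.0027]
t: 14.75
eef_pos: [0.5636, 0.0684, 0.0183]
orientation: [[-0.981, -0.196, -0.002], [-0.196, 0.981, -0.0], [0.002, 0.0, -1.0]]
contact_force: [0.1, -0.3, -2.1]
grip_width: 0.0381
grip_force: 61.7
TCP in bed frame mm [-43.6   0.2   0.3] force [ 0.  -0.3 -2.1]
trans now-axes [-0.0086 -0.0002 -0.0007] trans target-axes [-0.0086 -0.0002 -0.0007] rotvec [ 0.0004 -0.0022  0.0025]
```

```bash
python3 steer.py '-0.06 0 0 0 0 0;-0.06 0 0 0 0 0;0 0 0 0 0 0';python3 st.py -35 0 1
python3 steer.py '-0.04 0 0.01 0 0 0;0 0 0 0 0 0'|grep force;python3 st.py -35 0 1
```

```text
t: 15.05
eef_pos: [0.5696, 0.0696, 0.0185]
orientation: [[-0.981, -0.196, -0.002], [-0.196, 0.981, -0.0], [0.002, 0.0, -1.0]]
contact_force: [-0.5, 0.0, -2.9]
grip_width: 0.0381
grip_force: 61.6
TCP in bed frame mm [-37.4   0.1   0.5] force [-0.5  0.1 -2.9]
trans now-axes [-0.0024 -0.0001 -0.0005] trans target-axes [-0.0024 -0.0001 -0.0005] rotvec [ 0.0004 -0.0018  0.0025]
contact_force: [-0.1, 0.7, -1.2]
grip_force: 61.7
TCP in bed frame mm [-35.8   0.2  -0.1] force [ 0.   0.7 -1.2]
trans now-axes [-0.0008 -0.0002 -0.0011] trans target-axes [-0.0008 -0.0002 -0.0011] rotvec [ 0.0004 -0.0023  0.0024]
```

Scaled: -0.002 m is -0.04.

```bash
python3 steer.py '-0.04 0 0 0 0 0;0 0 0 0 0 0'|grep force;python3 st.py -35 0 1
python3 steer.py '-0.04 0 0 0 0 0;0 0 0 0 0 0'|grep force;python3 st.py -35 0 1
```

```text
contact_force: [0.5, -0.1, -2.5]
grip_force: 61.7
TCP in bed frame mm [-33.8   0.2  -0.1] force [ 0.4 -0.2 -2.5]
trans now-axes [ 0.0013 -0.0001 -0.0011] trans target-axes [ 0.0012 -0.0002 -0.0011] rotvec [ 0.0004 -0.0022  0.0024]
contact_force: [-3.5, -1.3, 2.1]
grip_force: 62.0
TCP in bed frame mm [-33.4   0.2  -0.4] force [-3.7 -0.6  2.1]
trans now-axes [ 0.0016 -0.0002 -0.0014] trans target-axes [ 0.0016 -0.0002 -0.0014] rotvec [ 0.0003 -0.0054  0.0023]
```

Scaled: -0.002 m is -0.04, 0.0005 m is 0.01.

```bash
python3 steer.py '-0.04 0 0.01 0 0 0;0 0 0 0 0 0'|grep force;python3 st.py -35 0 1
python3 steer.py '0 0 0.014 0 0 0;0 0 0 0 0 0'|grep force;python3 st.py -35 0 1
```

```text
contact_force: [-10.2, -1.4, 8.6]
grip_force: 62.9
TCP in bed frame mm [-33.3   0.3  -0.5] force [-10.2   0.6   8.6]
trans now-axes [ 0.0017 -0.0003 -0.0014] trans target-axes [ 0.0017 -0.0003 -0.0015] rotvec [-0.0002 -0.0091  0.0023]
contact_force: [-11.4, -2.2, 13.7]
grip_force: 63.3
TCP in bed frame mm [-33.4   0.2  -0.5] force [-11.6   0.1  13.7]
trans now-axes [ 0.0017 -0.0002 -0.0015] trans target-axes [ 0.0016 -0.0002 -0.0015] rotvec [-0.0002 -0.0088  0.0023]
```

Firm stop contact, so the plate is home. Release, lift, and head for plate_2.

```bash
python3 steer.py '0.02 0 -0.014 0 0 0;0 0 0 0 0 0;0 0 0 0 0 0' 0.060 |grep -E "force|width"
python3 steer.py '0 0 -0.16 0 0 0;0 0 -0.6 0 0 0;0 0 -0.8 0 0 0;0 0 -0.8 0 0 0;0 0 -0.4 0 0 0;0 0 0 0 0 0;0 0 0 0 0 0'
python3 - <<'E'
from rig import r
from h import *
s=r.sense();go(s,[.616,.3375,.15],1.60)
f=r.grab_frame("scene");c=cam(f);u,v=246,211
cv2.imwrite("pics/s2.png",cv2.resize(f["pixels"][v-45:v+45,u-60:u+60,::-1],None,fx=6,fy=6,interpolation=cv2.INTER_CUBIC))
E
```

```text
contact_force: [-0.4, 0.8, -0.3]
grip_width: 0.0598
grip_force: 0.0
t: 17.05
eef_pos: [0.5767, 0.0709, 0.1557]
orientation: [[-0.981, -0.196, -0.001], [-0.196, 0.981, 0.0], [0.001, 0.0, -1.0]]
contact_force: [-0.9, 0.2, -0.8]
grip_width: 0.06
grip_force: 0.0
trans now-axes [-0.0909  0.2537  0.0057] trans target-axes [0.2653 0.0471 0.0057] rotvec [-9.0000e-04 -1.1000e-03  1.7391e+00]
```

View pics/s2.png

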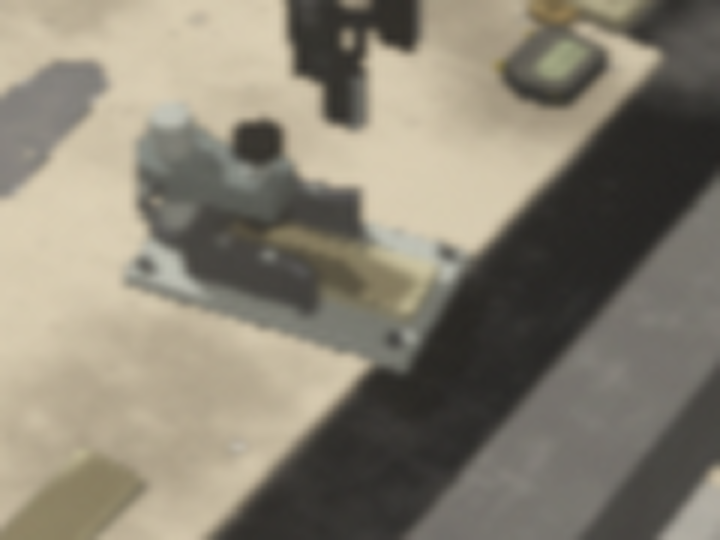

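s2: plate_1 lies flat in the channel, its rear edge near (425,290), just inside the bed's front edge, so it is home. Now plate_2.

```bash
python3 steer.py '-0.26 0.72 0 0 0 0;-0.26 0.72 0 0 0 0;-0.26 0.72 0 0 0 0;-0.26 0.72 0 0 0 0;-0.26 0.72 0 0 0 0;-0.26 0.74 0 0 0 0;-0.26 0.74 0 0 0 0;0 0 0 0 0 0.725' >/dev/null
python3 steer.py '0 0 0 0 0 0.725;0 0 0 0 0 0.725;0 0 0 0 0 0.725;0 0 0 0 0 0.725;0 0 0 0 0 0.725;0 0 0 0 0 0.725;0 0 0 0 0 0.725;0 0 0 0 0 0.725' >/dev/null
python3 steer.py '0 0 0.4 0 0 0.725;0 0 0.6 0 0 0.725;0 0 0.4 0 0 0.725;0 0 0 0 0 0;0 0 0 0 0 0'
python3 - <<'E'
from rig import r
from h import *
s=r.sense();f=r.grab_frame("wrist");cv2.imwrite("pics/w5.png",f["pixels"][:,:,::-1]);np.savez("w5.npz",**f,eef_pos=s["eef_pos"],orientation=s["orientation"])
E
```

```text
t: 19.2
eef_pos: [0.6141, 0.3372, 0.0832]
orientation: [[-0.031, 0.999, -0.006], [1.0, 0.031, -0.002], [-0.001, -0.006, -1.0]]
contact_force: [1.4, -0.2, 1.1]
grip_width: 0.0602
grip_force: 0.0
```

View pics/w5.png

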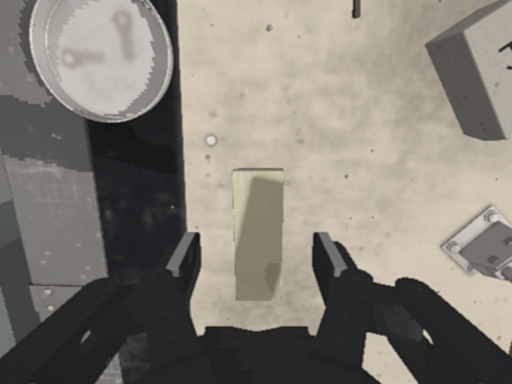

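w5: plate_2's far end is at (234,170)–(283,170), its near end at row 300 and its left edge at cols 234–236.

Run:
```python
from rig import r
from h import *
f=dict(np.load("w5.npz"));c=wcam(f,f)
a,b,d,e=[ray(c,u,v,.016) for u,v in((234,170),(283.5,170),(236,300),(283,240))]
print(a,b,d,e,np.linalg.norm(a-b),np.linalg.norm(a-d));l=np.arctan2(*(a-d)[1::-1]);l2=np.arctan2(*(b-e)[1::-1]);print(l,l2)
y=(l+l2)/2;g=(a+b)/2-.024*np.array([np.cos(y),np.sin(y),0]);g[2]=.02;print(g,y);go(r.sense(),g,y)
```

```text
[0.59544024 0.36165289 0.016     ] [0.63284939 0.36288564 0.016     ] [0.59818002 0.24468062 0.016     ] [0.63594603 0.30437967 0.016     ] 0.03742945664650367 0.11700434430983087
1.5942144981793298 1.623675569978768
[0.61506017 0.33828672 0.02      ] 1.6089450340790488
trans now-axes [ 0.0006 -0.      0.0648] trans target-axes [ 0.0005 -0.0002  0.0648] rotvec [-0.0034  0.0002 -0.0074]
```

The rows are not in the units I measure in: shifts go in shares of 50 mm and turns go in units of 0.2 rad. I convert before sending: 0.025 m is 0.5, 0.02 m is 0.4, -0.004 rad is -0.02.

```bash
python3 steer.py '0.01 0.03 0.4 -0.015 0 -0.02;0 0 0.5 0 0 0;0 0 0.3 0 0 0;0 0 0.2 0 0 0;0 0 0 0 0 0;0 0 0 0 0 0' 0.056
python3 - <<'E'
from rig import r
from h import *
go(r.sense(),[.615,.3383,.006],1.604)
E
```

```text
t: 19.85
eef_pos: [0.6175, 0.3386, 0.0159]
orientation: [[-0.033, 0.999, 0.001], [0.999, 0.033, 0.0], [0.0, 0.001, -1.0]]
contact_force: [0.3, -0.8, -0.0]
grip_width: 0.056
grip_force: 0.0
trans now-axes [-0.0002 -0.0025  0.0099] trans target-axes [-0.0002 -0.0025  0.0099] rotvec [ 0.0013 -0.0004 -0.0006]
```

Scaled: 0.006 m is 0.12, 0.0035 m is 0.07.

```bash
python3 steer.py '0 -0.03 0.12 0 0 0;0 0 0.07 0 0 0;0 0 0 0 0 0;0 0 0 0 0 0'
python3 steer.py '0 0 0 0 0 0;0 0 0 0 0 0;0 0 0 0 0 0;0 0 0 0 0 0;0 0 0 0 0 0' 0.03 60
python3 steer.py '0 0 -0.2 0 0 0;0 0 -0.6 0 0 0;0 0 -0.6 0 0 0;0 0 -0.6 0 0 0;0 0 0 0 0 0;0 0 0 0 0 0'
python3 - <<'E'
from rig import r
from h import *
s=r.sense()
e=np.array([.981,.194,0]);g=np.array([.6064,.0767,0])-(.035+.085)*e
go(s,g+[0,0,.1],np.pi+.195)
E
```

```text
t: 20.25
eef_pos: [0.6153, 0.3383, 0.0057]
orientation: [[-0.032, 0.999, 0.0], [0.999, 0.032, 0.0], [-0.0, 0.0, -1.0]]
contact_force: [-0.2, -0.2, -0.7]
grip_width: 0.0558
grip_force: 0.0
t: 20.75
eef_pos: [0.6159, 0.3385, 0.0063]
orientation: [[-0.032, 0.999, 0.001], [0.999, 0.032, 0.0], [0.0, 0.001, -1.0]]
contact_force: [-0.7, 0.4, 3.2]
grip_width: 0.0378
grip_force: 62.0
t: 21.35
eef_pos: [0.6154, 0.3383, 0.1059]
orientation: [[-0.032, 0.999, 0.001], [0.999, 0.032, 0.0], [0.0, 0.001, -1.0]]
contact_force: [-0.5, -0.2, -3.1]
grip_width: 0.0381
grip_force: 61.4
trans now-axes [-0.2807 -0.1359  0.0056] trans target-axes [ 0.1795 -0.255   0.0059] rotvec [ 1.0000e-03  5.0000e-04 -1.7335e+00]
```

Scaled: -0.14 rad is -0.7.

```bash
python3 steer.py '0 0 0 0 0 -0.2675;0 0 0 0 0 -0.7;0 0 0 0 0 -0.7;0 0 0 0 0 -0.7;0 0 0 0 0 -0.7;0 0 0 0 0 -0.7;0 0 0 0 0 -0.7;0 0 0 0 0 -0.7' >/dev/null
python3 steer.py '0 0 0 0 0 -0.7;0 0 0 0 0 -0.7;0 0 0 0 0 -0.7;0 0 0 0 0 -0.7;0 0 0 0 0 -0.7;0.8 0 0 0 0 0;0.9 -0.2 0 0 0 0;0.9 -0.4 0 0 0 0' >/dev/null
python3 steer.py '0.8 -0.6 0 0 0 0;0.2 -0.8 0 0 0 0;0 -0.8 0 0 0 0;0 -0.8 0 0 0 0;0 -0.8 0 0 0 0;0 -0.7 0 0 0 0;0 0 0 0 0 0;0 0 0 0 0 0'
python3 st.py -119 0 14
```

```text
t: 23.75
eef_pos: [0.4862, 0.0527, 0.1037]
orientation: [[-0.981, -0.192, -0.004], [-0.192, 0.981, 0.001], [0.004, 0.001, -1.0]]
contact_force: [-0.7, -0.0, -1.3]
grip_width: 0.0385
grip_force: 61.5
TCP in bed frame mm [-122.6   -0.2   85.7] force [-0.7  0.1 -1.3]
trans now-axes [-0.0039  0.0001  0.0717] trans target-axes [-0.0036  0.0002  0.0717] rotvec [ 0.0014 -0.004  -0.0021]
```

Scaled: 0.03 m is 0.6, 0.02 m is 0.4, -0.004 rad is -0.02.

```bash
python3 steer.py '-0.04 0 0.4 0 -0.02 0;0 0 0.6 0 0 0;0 0 0.28 0 0 0;0 0 0.16 0 0 0;0 0 0 0 0 0;0 0 0 0 0 0' >/dev/null
python3 st.py -80 0 12.5
python3 steer.py '-0.2 0 0 0 0 0;-0.2 0 0 0 0 0;-0.2 0 0 0 0 0;-0.2 0 0 0 0 0;0 0 0 0 0 0' >/dev/null
python3 st.py -80 0 12.5
```

```text
TCP in bed frame mm [-118.1    0.5   15.8] force [ 0.2 -0.6 -2.1]
trans now-axes [-0.0381 -0.0005  0.0034] trans target-axes [-0.0381 -0.0005  0.0033] rotvec [0.0001 0.0044 0.0009]
TCP in bed frame mm [-75.4  -0.6  16.5] force [-0.3 -0.2 -2. ]
trans now-axes [0.0047 0.0006 0.0039] trans target-axes [0.0046 0.0006 0.004 ] rotvec [-0.0006  0.0075  0.0001]
```

```bash
python3 steer.py '0 0.006 0.08 0 0.02 0;0 0 0 0 0 0' >/dev/null
python3 st.py -80 0 12.5
python3 steer.py '-0.16 0 0 0 0 0;-0.16 0 0 0 0 0;-0.16 0 0 0 0 0;0 0 0 0 0 0' >/dev/null
python3 st.py -35 0 11
```

```text
TCP in bed frame mm [-79.3   0.4  11. ] force [ 0.6 -0.5 -2.5]
trans now-axes [ 0.0007 -0.0004 -0.0015] trans target-axes [ 0.0007 -0.0004 -0.0015] rotvec [ 0.0003 -0.0018 -0.0001]
TCP in bed frame mm [-52.   -0.1  12.3] force [-1.   0.6 -3.5]
trans now-axes [-0.0169  0.0001  0.0014] trans target-axes [-0.017   0.0001  0.0013] rotvec [-0.0005  0.003   0.0001]
```

```bash
python3 steer.py '-0.12 0 0.01 0 0 0;-0.12 0 0.01 0 0 0;0 0 0 0 0 0' >/dev/null
python3 st.py -35 0 11
python3 steer.py '-0.06 0 0 0 0 0;-0.02 0 0 0 0 0;0 0 0 0 0 0' >/dev/null
python3 st.py -35 0 11
python3 steer.py '-0.03 0 0 0 0 0;0 0 0 0 0 0' >/dev/null
python3 st.py -35 0 11
```

```text
TCP in bed frame mm [-41.1   0.1  10.9] force [-0.6 -0.4 -1.8]
trans now-axes [-0.0061 -0.0001 -0.0001] trans target-axes [-0.0061 -0.0001 -0.0001] rotvec [-0.0003  0.0016  0.    ]
TCP in bed frame mm [-38.2   0.2  10.8] force [ 0.8  0.2 -3.6]
trans now-axes [-0.0032 -0.0002 -0.0002] trans target-axes [-0.0032 -0.0002 -0.0002] rotvec [-0.0001  0.0004 -0.0001]
TCP in bed frame mm [-36.7   0.2  10.9] force [-0.6 -0.2 -1.6]
trans now-axes [-0.0017 -0.0002 -0.0001] trans target-axes [-0.0017 -0.0002 -0.0001] rotvec [-0.      0.0005 -0.0001]
```

```bash
python3 steer.py '-0.04 0 0 0 0 0;0 0 0 0 0 0' >/dev/null
python3 st.py -35 0 11
python3 steer.py '-0.04 0 0.01 0 0 0;0 0 0 0 0 0' >/dev/null
python3 st.py -35 0 11
python3 steer.py '-0.04 0 0.01 0 0 0;0 0 0 0 0 0' >/dev/null
python3 st.py -35 0 11
```

```text
TCP in bed frame mm [-34.4   0.1  10.9] force [-0.5 -0.6 -2.6]
trans now-axes [ 0.0006 -0.0001 -0.0001] trans target-axes [ 0.0006 -0.0001 -0.0001] rotvec [-0.0001  0.0008 -0.0001]
TCP in bed frame mm [-33.5   0.2  10.2] force [-2.2 -0.2 -0.1]
trans now-axes [ 0.0015 -0.0002 -0.0007] trans target-axes [ 0.0015 -0.0002 -0.0008] rotvec [-0.0001 -0.0013 -0.    ]
TCP in bed frame mm [-33.4   0.2  10.3] force [-8.7 -0.2  7.8]
trans now-axes [ 0.0016 -0.0002 -0.0007] trans target-axes [ 0.0016 -0.0002 -0.0007] rotvec [-0.0004 -0.005  -0.0001]
```

Scaled: 0.001 m is 0.02.

```bash
python3 steer.py '0.02 0 0 0 0 0;0 0 0 0 0 0;0 0 0 0 0 0' 0.060 |grep -E "force|width"
python3 steer.py '0 0 -0.16 0 0 0;0 0 -0.6 0 0 0;0 0 -0.8 0 0 0;0.6 0 -0.8 0 0 0;0.8 0 -0.8 0 0 0;0.8 0 0 0 0 0;0 0 0 0 0 0;0 0 0 0 0 0' 0.0 |grep eef
python3 - <<'E'
from rig import r
from h import *
s=r.sense();f=r.grab_frame("scene");g=r.grab_frame("wrist");u,v=246,211
a=cv2.resize(f["pixels"][v-45:v+45,u-55:u+55],(550,450),interpolation=cv2.INTER_CUBIC)
b=cv2.resize(g["pixels"],(512,384));print(0)
cv2.imwrite("pics/s3.png",a[:,:,::-1]);np.savez("w6.npz",**g,eef_pos=s["eef_pos"],orientation=s["orientation"])
P=cloud(g,wcam(g,s));m=(np.hypot(P[...,0]-.642,P[...,1]-.084)<.012)&(P[...,2]>.08)&(P[...,2]<.13);print(m.sum(),np.median(P[m],0) if m.any() else 0)
E
```

```text
contact_force: [-0.4, -0.5, -0.5]
grip_width: 0.0601
grip_force: 0.0
eef_pos: [0.4715, 0.0503, 0.1819]
0
0 0
```

View pics/s3.png

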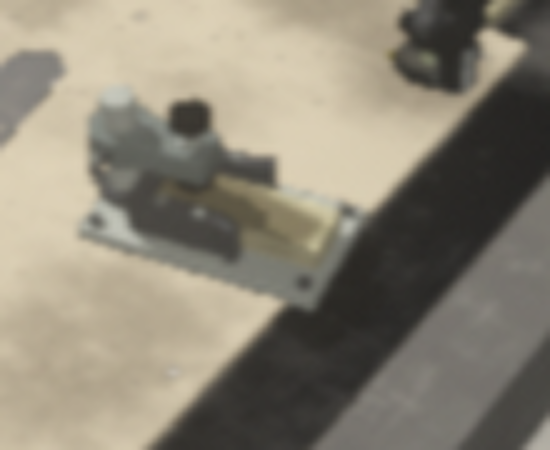

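s3: both plates are stacked flush at the rear end (315,235), home and released. Now I move above the knob with the fingers shut.

Run:
```python
from rig import r
from h import *
go(r.sense(),[.6418,.0838,.125],np.pi+.195)
```

```text
trans now-axes [-1.721e-01  1.000e-04  5.690e-02] trans target-axes [-1.722e-01  1.000e-04  5.650e-02] rotvec [-0.0003  0.002   0.    ]
```

```bash
python3 steer.py '-0.64 0 0 0 0 0;-0.7 0 0 0 0 0;-0.7 0 0 0 0 0;-0.7 0 0 0 0 0;-0.7 0 0.4 0 0 0;0 0 0.4 0 0 0;0 0 0.24 0 0 0;0 0 0 0 0 0'
python3 - <<'E'
from rig import r
from h import *
go(r.sense(),[.6418,.0838,.107],np.pi+.195)
E
```

```text
t: 28.85
eef_pos: [0.6387, 0.0837, 0.1258]
orientation: [[-0.981, -0.194, -0.006], [-0.194, 0.981, -0.0], [0.006, 0.001, -1.0]]
contact_force: [0.4, 0.2, -1.0]
grip_width: 0.0
grip_force: 0.0
trans now-axes [-0.0031 -0.0005  0.0188] trans target-axes [-0.003  -0.0005  0.0188] rotvec [ 0.0009 -0.0057  0.0001]
```

Scaled: 0.01 m is 0.2, 0.007 m is 0.14, -0.003 rad is -0.015.

```bash
python3 steer.py '-0.04 0 0.2 0 -0.015 0;0 0 0.14 0 0 0;0 0 0 0 0 0'|grep -E "eef|contact"
for i in 1 2 3; do python3 steer.py '0 0 0.02 0 0 0;0 0 0.02 0 0 0;0 0 0 0 0 0'|grep -E "eef|contact"; done
```

```text
eef_pos: [0.6416, 0.0839, 0.1115]
contact_force: [-0.9, 0.1, 0.4]
eef_pos: [0.6427, 0.084, 0.1107]
contact_force: [0.0, -0.5, 0.6]
eef_pos: [0.6424, 0.084, 0.108]
contact_force: [0.2, -0.1, 0.6]
eef_pos: [0.6424, 0.084, 0.1059]
contact_force: [0.6, 1.7, -0.8]
```

```bash
for i in 1 2 3; do python3 steer.py '0 0 0.02 0 0 0;0 0 0.02 0 0 0;0 0 0 0 0 0'|grep -E "eef|contact"; done
```

```text
eef_pos: [0.6426, 0.084, 0.1042]
contact_force: [0.1, -0.4, -0.0]
eef_pos: [0.6427, 0.084, 0.1024]
contact_force: [-0.1, 0.0, 2.9]
eef_pos: [0.6427, 0.0841, 0.1002]
contact_force: [-0.3, -1.2, 3.1]
```

```bash
for i in 1 2 3; do python3 steer.py '0 0 0.02 0 0 0;0 0 0.01 0 0 0;0 0 0 0 0 0'|grep -E "eef|contact"; done
```

```text
eef_pos: [0.6427, 0.084, 0.0986]
contact_force: [-0.4, 0.4, 3.4]
eef_pos: [0.6426, 0.084, 0.0971]
contact_force: [0.2, -0.0, 3.9]
eef_pos: [0.6427, 0.084, 0.0959]
contact_force: [-1.4, -0.3, 3.7]
```

```bash
for i in 1 2; do python3 steer.py '0 0 0.014 0 0 0;0 0 0 0 0 0'|grep -E "eef|contact"; done
```

```text
eef_pos: [0.6427, 0.084, 0.0958]
contact_force: [-1.7, -0.1, 7.2]
eef_pos: [0.6427, 0.084, 0.0958]
contact_force: [-3.7, 0.1, 10.2]
```

Force jumps at about 8 mm of travel, short of the 14 mm stroke end, which is where the stack top should be. I'll press a bit firmer.

Scaled: 0.001 m is 0.02, 0.0005 m is 0.01.

```bash
python3 steer.py '0.01 0 0.02 0 0 0;0 0 0 0 0 0;0 0 0 0 0 0'|grep -E "eef|contact"
python3 steer.py '0 0 0.01 0 0 0;0 0 0 0 0 0;0 0 0 0 0 0;0 0 0 0 0 0'
python3 - <<'E'
from rig import r
from h import *
f=r.grab_frame("scene");u,v=246,205
cv2.imwrite("pics/s4.png",cv2.resize(f["pixels"][v-55:v+45,u-60:u+60,::-1],None,fx=5,fy=5,interpolation=cv2.INTER_CUBIC))
E
```

```text
eef_pos: [0.6427, 0.084, 0.0958]
contact_force: [-4.3, -0.5, 15.0]
t: 32.95
eef_pos: [0.6428, 0.084, 0.0958]
orientation: [[-0.981, -0.194, 0.005], [-0.194, 0.981, 0.001], [-0.005, -0.0, -1.0]]
contact_force: [-5.4, -0.1, 16.7]
grip_width: -0.0001
grip_force: 8.0
```

View pics/s4.png

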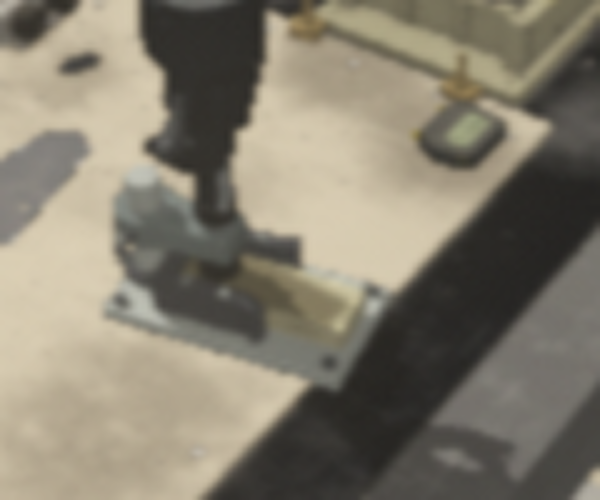

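s4: the fingers press the knob at (215,215) and the stack is still home. Handing in.

```bash
python3 -c "
from rig import r
print(r.sign_off())"
```

```text
the job is handed in; nothing more can be done
None
```

Two plates (plate_1, then plate_2) are stacked home against the back stop and released, and the arm is still pressing the knob with about 17 N, clamping the stack; plate_0, the cube, the stopwatch and the dish were not touched, and the job was handed in at about 33 s.

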